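# Unpile the ink tins from the slab into their trays

### The job

Clear the pile of four tins off the dark ink slab and set each one in the wooden tray made for its shape and size: the square tin in the square tray, the wide round tin in the large dish, the oblong tin lengthwise in the oblong tray and the narrow tin in the small dish, each standing upright and flat on the tray's floor. Keep the tins upright all the while, set them down rather than drop them, and leave the small glass jar and the dark weight standing where they are.

Things in the scene. Friction and masses are not known exactly. Their poses are not given: they have to be found in the camera images.
- square_tin: square tin, 68 x 68 mm and 44 mm high, about 0.3 kg, x and y along its sides. Bottom of the pile; it stands on a low dark slab, 150 x 150 x 12 mm high, fixed to the table. Rigid, closed, bare metal (the angular tins have bright lids, the round ones dull dark lids); origin: centre of its underside, z up through the lid.
- round_tin: round tin, 58 mm in diameter and 32 mm high, about 0.2 kg. Starts standing on the square tin's lid. Rigid, closed, bare metal (the angular tins have bright lids, the round ones dull dark lids); origin: centre of its underside, z up through the lid.
- oblong_tin: small oblong tin, 50 mm long (its x) by 26 mm wide (its y) and 30 mm high, about 0.1 kg. Starts standing on the round tin's lid. Rigid, closed, bare metal (the angular tins have bright lids, the round ones dull dark lids); origin: centre of its underside, z up through the lid.
- narrow_tin: narrow round tin, 22 mm in diameter and 36 mm high, about 0.05 kg. Starts on top of the pile, on the oblong tin's lid. Rigid, closed, bare metal (the angular tins have bright lids, the round ones dull dark lids); origin: centre of its underside, z up through the lid.
- square_tray: shallow square tray, 86 x 86 mm inside, the place of the square tin; x and y along its sides. Wooden, fixed; the floor is 4 mm thick and the rim's top 12 mm above the table (8 mm above the floor), wall 5 mm. Origin: centre of its underside, on the table.
- round_dish: shallow round dish, 76 mm in inner diameter, the place of the wide round tin. Wooden, fixed; the floor is 4 mm thick and the rim's top 12 mm above the table (8 mm above the floor), wall 5 mm. Origin: centre of its underside, on the table.
- oblong_tray: shallow oblong tray, 66 mm (its x) by 42 mm (its y) inside, the place of the oblong tin, which fits only lengthwise (either way round). Wooden, fixed; the floor is 4 mm thick and the rim's top 12 mm above the table (8 mm above the floor), wall 5 mm. Origin: centre of its underside, on the table.
- narrow_dish: small shallow round dish, 40 mm in inner diameter, the place of the narrow tin. Wooden, fixed; the floor is 4 mm thick and the rim's top 12 mm above the table (8 mm above the floor), wall 5 mm. Origin: centre of its underside, on the table.
- ink_jar: loose closed glass jar, 38 mm in diameter and 45 mm high with a black cap, standing among the trays; not to be disturbed. Origin: centre of its underside.
- weight: loose dark steel knobbed weight, 38 mm in diameter and 37 mm high, standing among the trays; not to be disturbed. Origin: centre of its underside.

How it is judged:
By the outcome, as a careful person would: the job done as asked, in the order asked, and still so for the second after the job is handed in, with the robot touching nothing.
It also fails if it takes over 106 s, if anything falls off the work surface, if the arm or the gripper's body presses on something with over 40 N, if the wrist force passes 120 N, or if a joint passes its speed limit or range.

### The arm

A 6-joint arm with a two-finger parallel gripper is mounted at the origin on the work surface. World frame = base frame: x ahead of the robot, y to its left, z up, the work surface at z = 0. Lengths are in m, angles in rad, forces in N, time in s.
With the tool pointing down it reaches from about 0.375 to 0.9 m from the base axis. Payload 3.1 kg.
Tool frame: the origin (TCP) lies midway between the tips of the shut fingers; the grasp point (between the pads) lies 19 mm behind it; z points along the fingers, y is the line along which they close (so a half turn about z gives the same grasp; the last joint's range is limited). The gripper opens to 85 mm and grips with 20 to 120 N. Pads are 22 mm wide; open, the fingers measure 114 mm over their backs; the gripper's body (76 mm by 85 mm) begins 54 mm behind the grasp point. The pads swing forward as they close: fully open they stand 13 mm farther back than shut.
Start: joints at [-1.47, 0.527, 1.433, -0, 1.181, -0.178], TCP at [0.173, -0.601, 0.206] pointing down, gripper open.
Joint ranges: [-3.08, 3.08], [-0.75, 2.2], [0.22, 2.44], [-1.43, 4.57], [0, 2.65], [-2.85, 2.85]. Speed limits (rad/s): [2.79, 2.79, 3.14, 3.14, 3.14, 3.14].

### API

Orientations are given as a unit quaternion [x, y, z, w].
In Python, from station import manip gives the robot as it stands.
- The arm moves only by the tool drive_tool, never from a script. Its argument "motion" is a list that holds one entry, the list of rows, each a list of 5 numbers: the finger opening in mm, from 0 to 85.4, then the shift along the tool's x, y, z in units of 30 mm (1.0 is 30 mm), then the turn about the tool's z in units of 8 degrees (1.0 is 8 degrees). In form: [[[fingers, x, y, z, yaw], ...]]. A call has 1 to 10 rows; each row is the pose to reach, as a shift and turn from the pose commanded when the call began, along the tool's axes at that moment; what a row does not reach only later rows make up. A row lasts 1/10 s, in which the tool goes at most 50 mm and 8.59 degrees, less where a joint would pass 70% of its speed; a pose out of reach is approached as far as the arm can. A call with a gripper value outside its range is refused whole. The fingers move at their own pace and stop on an object; "squeeze" is the grip in N (left out, the last holds). Time passes only in rows, so rows that repeat a pose let the fingers close. It gives the time, the measured TCP pose, the force, the opening and the grip force at its end, in the units of the state.
- manip.sense(): the state, without advancing time (a new reading comes with each control period).
- manip.snapshot(name): name is "scene" or "side" or "wrist"; returns the picture (420x560x3 uint8, red, green, blue); there is no depth.
- manip.camera_model(name): a dict with "fov_y" (degrees; the focal length in pixels is half the picture's height over the tangent of half this angle, whatever the lens; pixels are square), "cx", "cy" (the principal point, pixels), "origin" and "orientation" of the camera in the world. Camera axes: x right, y up, looking along -z (the intrinsics and any distortion apply to the point x, -y, -z); pixel columns grow to the right and rows downward; lengths in m; the calibration is good to about 2 mm. A picture is of the moment at which its call begins: read the wrist's pose just before it. camera_model takes no time and is no camera call; for the wrist camera it gives the pose at the moment of the call.
- manip.sign_off(): hands the job in; it is judged then, once.
The state is a dict: "t": time; "q": joint angles; "qd": joint speeds; "tau": joint torques, N m; "tcp_pos": TCP position; "tool_rot": TCP orientation; "force": force on the tool from outside, world axes, zero at the start; "ft_torque": the same for the moment, N m; "finger_gap": opening from 0.0 (shut) to 1.0 (fully open); "gripper_force": force on a finger pad.
Only numpy, scipy, OpenCV 4.12 (cv2) and the standard library are available. Lean on these libraries where they do the work, as an engineer would, in place of code of your own. Each camera call takes 0.05 s, during which the arm holds its last target. There are 200 camera calls.

## Working session

There is one attempt and no reset: what is moved stays moved. The work goes in short steps, Python scripts to look and compute and a tool call to move; the robot and the scene stay as the last step left them, time stands still between calls to the robot, and variables do not carry over. Pictures are saved under pics/ and viewed, at most 14 in all, crops included, and the job is handed in when it is done.

Besides the shell and the picture viewer there is one more tool, called after "Emit:" as name([rows], argument=value, ...), one row to a line, values as JSON. drive_tool: Moves the arm, as the interface text tells. Its arguments: {"type":"object","properties":{"motion":{"type":"array","items":{"type":"array","items":{"type":"array","items":{"type":"number"}}}},"squeeze":{"type":"number"}},"required":["motion"]}

```bash
ls; mkdir -p pics; python3 - <<'E'
from station import manip
import cv2
for n in ("scene","side","wrist"):
    m=manip.camera_model(n); print(n,m)
    cv2.imwrite(f"pics/{n}0.png",manip.snapshot(n)[:,:,::-1])
s=manip.sense();print(s)
E
```

```text
pics
scene {'fov_y': 47.53258660895132, 'cx': 283.50684731096686, 'cy': 207.24437278104975, 'origin': array([ 1.00005264, -0.50514852,  0.58946487]), 'orientation': array([0.4284014 , 0.17048712, 0.31017488, 0.83138314])}
side {'fov_y': 56.13688393928084, 'cx': 282.82799067322674, 'cy': 207.43016393278646, 'origin': array([0.34274591, 0.4938598 , 0.59180748]), 'orientation': array([-0.07864973,  0.39791737,  0.89767361, -0.17221519])}
wrist {'fov_y': 62.57750050895309, 'cx': 280.7138522838081, 'cy': 208.76596707625632, 'origin': array([ 0.23934714, -0.58117625,  0.37226745]), 'orientation': array([-0.10945516,  0.08270678, -0.59572111,  0.79138835])}
{'t': 0.15, 'q': array([-1.46952855e+00,  5.28238573e-01,  1.43360958e+00,  6.57332246e-06,
        1.18138512e+00, -1.78492621e-01]), 'qd': array([ 2.61814007e-03, -7.20876985e-04, -2.33139136e-03, -3.35674939e-04,
       -1.38204273e-05, -3.55686359e-04]), 'tau': array([ 6.25260782e-04, -4.42744124e+01, -1.78276420e+01, -2.02371216e-04,
        5.63096124e-03, -1.23007618e-05]), 'tcp_pos': array([ 0.17255303, -0.6001007 ,  0.20506657]), 'tool_rot': array([ 9.90232547e-01,  1.39423201e-01,  3.47034877e-05, -8.19578521e-04]), 'force': array([ 0.31688727,  0.19060385, -0.46629268]), 'ft_torque': array([-0.02248391, -0.04733089, -0.02526666]), 'gripper_force': 0.0, 'finger_gap': 0.9946775822461641}
```

```bash
python3 - <<'E'
import cv2
for n in ("scene","side"):
    i=cv2.imread(f"pics/{n}0.png"); cv2.imwrite(f"pics/{n}0b.png",cv2.resize(i,(800,600),interpolation=cv2.INTER_CUBIC))
E
```

```text
(no output)
```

View pics/scene0b.png

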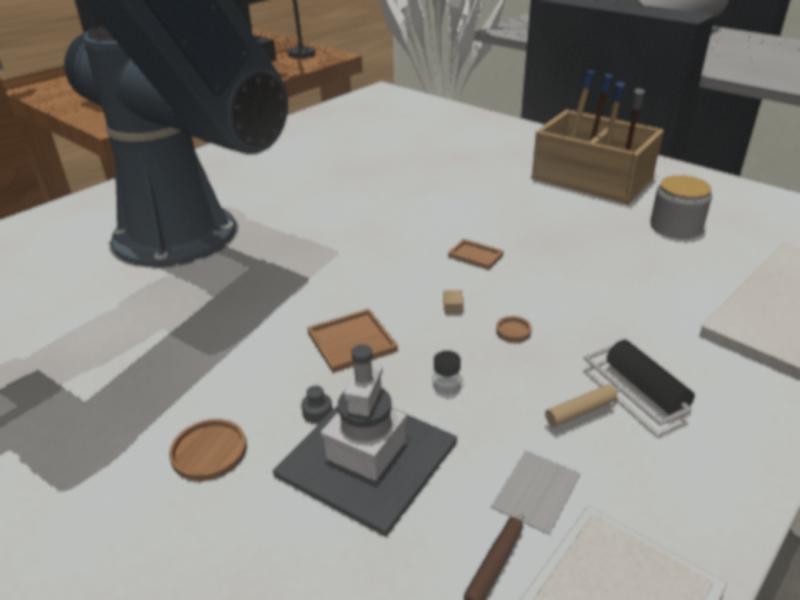

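View pics/side0b.png

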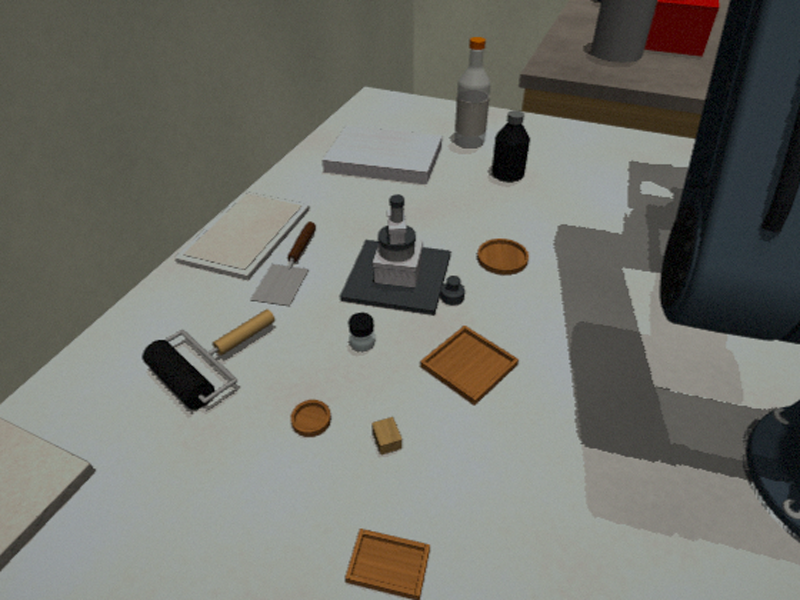

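The scene and side views both show the pile on the slab. The weight stands near the slab's edge, close to the round dish and the square tray, and the jar is on the narrow-dish side. In scene0b the trays are at about (352,338), (208,448), (476,254) and (514,328).

```bash
cat > h.py <<'E'
import numpy as np, cv2
from scipy.spatial.transform import Rotation as R
def ray(m,uv):
    f=210/np.tan(np.radians(m["fov_y"])/2); uv=np.atleast_2d(uv).astype(float)
    d=np.c_[(uv[:,0]-m["cx"])/f,-(uv[:,1]-m["cy"])/f,-np.ones(len(uv))]
    return R.from_quat(m["orientation"]).apply(d)
def onz(m,uv,z):
    d=ray(m,uv); o=np.array(m["origin"]); return o+d*((z-o[2])/d[:,2])[:,None]
def proj(m,p):
    f=210/np.tan(np.radians(m["fov_y"])/2)
    c=R.from_quat(m["orientation"]).inv().apply(np.atleast_2d(p)-m["origin"])
    return np.c_[m["cx"]-f*c[:,0]/c[:,2], m["cy"]+f*c[:,1]/c[:,2]]
E
python3 - <<'E'
from h import *
from station import manip
for n in ("scene","side"):
    m=manip.camera_model(n); i=cv2.imread(f"pics/{n}0.png")
    h=cv2.cvtColor(i,cv2.COLOR_BGR2HSV)
    mask=((h[...,0]<16)&(h[...,1]>105)&(h[...,2]>40)).astype(np.uint8)
    cs,_=cv2.findContours(mask,cv2.RETR_EXTERNAL,cv2.CHAIN_APPROX_NONE)
    for c in cs:
        if cv2.contourArea(c)<120: continue
        p=onz(m,c[:,0],0.011)[:,:2]
        if not(.1<p[:,0].mean()<.9): continue
        r=cv2.minAreaRect((p*1000).astype(np.float32)); print(n,c[:,0].mean(0).round(),np.round(r[0]),np.round(r[1]),round(r[2],1))
sc=cv2.imread("pics/scene0.png")[235:375,185:335]; cv2.imwrite("pics/c1.png",cv2.resize(sc,(640,597),interpolation=cv2.INTER_CUBIC))
sc=cv2.imread("pics/side0.png")[130:250,230:370]; cv2.imwrite("pics/c2.png",cv2.resize(sc,(700,600),interpolation=cv2.INTER_CUBIC))
E
```

```text
scene [145. 314.] [ 473. -261.] [79. 82.] 70.9
scene [360. 230.] [614. 142.] [33. 37.] 87.8
scene [245. 237.] [456. -16.] [92. 90.] 67.6
scene [334. 178.] [455. 270.] [65. 39.] 8.6
side [272. 395.] [450. 277.] [76. 55.] 8.5
side [217. 293.] [609. 150.] [46. 54.] 27.5
side [327. 255.] [453. -10.] [101.  99.] 68.1
side [352. 179.] [ 469. -257.] [84. 93.] 21.5
side [477.  18.] [  223. -1701.] [641. 209.] 89.3
```

View pics/c1.png

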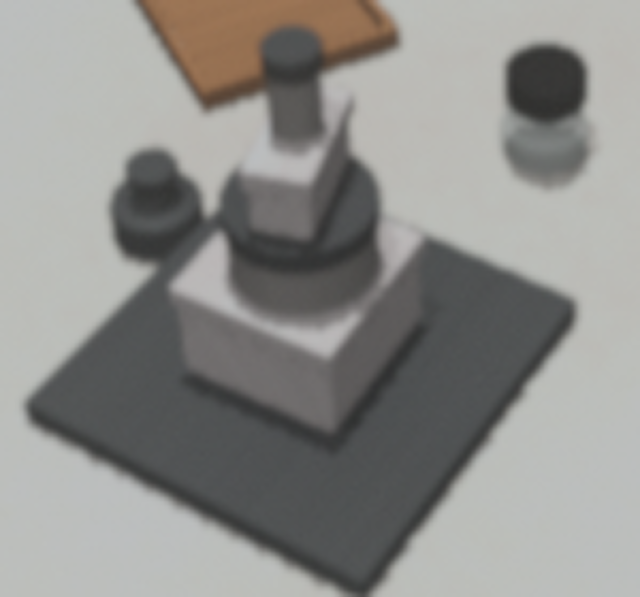

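View pics/c2.png

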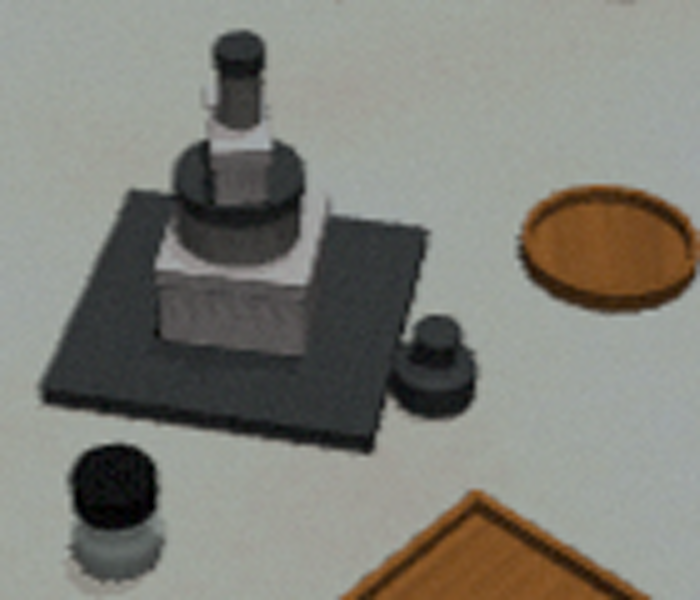

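The crops give clear lid corners for the pile (c1 at 4.27x, c2 at 5x), so I can triangulate from them.

```bash
python3 - <<'E'
from h import *
from station import manip
a=manip.camera_model("scene"); b=manip.camera_model("side")
s=lambda uv,z: (onz(a,np.array(uv)/4.267+[185,235],z)*1000).round()[:,:2].tolist()
d=lambda uv,z: (onz(b,np.array(uv)/5.+[230,130],z)*1000).round()[:,:2].tolist()
print("narrow",s([(292,45)],.154),d([(240,48)],.154))
print("obl",s([(243,168),(312,185),(352,95)],.118),d([(208,145),(272,150)],.118))
print("round",s([(300,207),(220,207),(380,207)],.088),d([(239,178),(174,178),(305,178)],.088))
print("sq",s([(172,288),(332,355),(425,238)],.056),d([(158,270),(312,280),(327,195)],.056))
print("jar",s([(545,70)],.045),d([(114,480)],.045)); print("wt",s([(152,163)],.037),d([(438,326)],.037))
print("slab",s([(28,403),(365,585),(575,308)],.012),d([(42,390),(372,442),(428,230),(130,190)],.012))
m=manip.camera_model("wrist");t=manip.sense();r=R.from_quat(t["tool_rot"])
print(r.as_matrix().round(3))
E
```

```text
narrow [[614.0, -145.0]] [[610.0, -143.0]]
obl [[615.0, -172.0], [638.0, -163.0], [617.0, -121.0]] [[617.0, -122.0], [591.0, -128.0]]
round [[620.0, -151.0], [598.0, -170.0], [641.0, -133.0]] [[612.0, -143.0], [638.0, -133.0], [585.0, -154.0]]
sq [[589.0, -188.0], [654.0, -173.0], [641.0, -111.0]] [[636.0, -108.0], [571.0, -127.0], [587.0, -186.0]]
jar [[608.0, 1.0]] [[604.0, 6.0]]
wt [[519.0, -136.0]] [[517.0, -139.0]]
slab [[557.0, -234.0], [702.0, -211.0], [680.0, -69.0]] [[673.0, -63.0], [528.0, -85.0], [552.0, -234.0], [699.0, -210.0]]
[[ 0.961  0.276 -0.   ]
 [ 0.276 -0.961  0.002]
 [ 0.    -0.002 -1.   ]]
```

Emit:
drive_tool([
  [[60, 0.6, -0.35, -0.3, 0], [60, 1.6, -0.95, -0.7, 0], [60, 2.9, -1.7, -1, 0], [60, 4.2, -2.45, -1, 0], [60, 5.5, -3.2, -1, 0], [60, 6.8, -3.95, -1, 0], [60, 8.1, -4.7, -1, 0], [60, 9.4, -5.45, -1, 0], [60, 10.7, -6.2, -1, 0], [60, 12, -6.95, -1, 0]],
], squeeze=30)

```text
t: 1.15
tcp_pos: [0.4622, -0.298, 0.2364]
tool_rot: [0.99, 0.14, 0.0, -0.0]
force: [0.4, -0.6, -0.4]
finger_gap: 0.701
gripper_force: 0.0
```

Emit:
drive_tool([
  [[60, 1.2, -0.7, 0, 0], [60, 2.4, -1.4, 0, 0], [60, 3.6, -2.1, 0, 0], [60, 4.6, -2.7, 0, 0], [60, 5.4, -3.1, 0, 0], [60, 6.0, -3.5, 0, 0], [60, 6.2, -3.62, 0, 0], [60, 6.27, -3.65, 0, 0], [60, 6.27, -3.65, 0, 0]],
])

```text
t: 2.05
tcp_pos: [0.611, -0.1436, 0.2359]
tool_rot: [0.99, 0.14, -0.0, 0.0]
force: [0.1, -0.1, 0.4]
finger_gap: 0.701
gripper_force: 0.0
```

```bash
cat >> h.py <<'E'
def go(x,y,z,psi=None):
    "shift units to reach world pose from the measured one"
    from station import manip
    s=manip.sense(); M=R.from_quat(s["tool_rot"]).as_matrix()
    p0=np.degrees(np.arctan2(M[1,0],M[0,0])); d=M.T@(np.array([x,y,z])-s["tcp_pos"])/.03
    print("t",round(s["t"],2),"tcp",s["tcp_pos"].round(4),"psi",round(p0,1),"q6",s["q"][5].round(2),"gap",round(s["finger_gap"],3),"gf",round(s["gripper_force"],1),"F",s["force"].round(1))
    print("shift",d.round(2),"yaw",None if psi is None else round((p0-psi)/8,2))
E
python3 - <<'E'
from h import *
from station import manip
m=manip.camera_model("wrist"); i=manip.snapshot("wrist")[:,:,::-1].copy(); go(.612,-.144,.129,16)
cv2.imwrite("pics/w1.png",cv2.resize(i,(800,600)))
for p in [(.612,-.144,.154),(.613,-.146,.118),(.616,-.147,.088),(.613,-.148,.056)]: print(proj(m,p)*800/560)
E
```

```text
t 2.1 tcp [ 0.6109 -0.1441  0.2359] psi 16.0 q6 0.88 gap 0.704 gf 0.0 F [-0.3  0.2  0.9]
shift [0.04 0.01 3.56] yaw -0.0
[[401.33560448 294.73318772]]
[[404.91462117 277.94463845]]
[[407.2592421  263.29402959]]
[[406.81788571 258.47214334]]
```

View pics/w1.png

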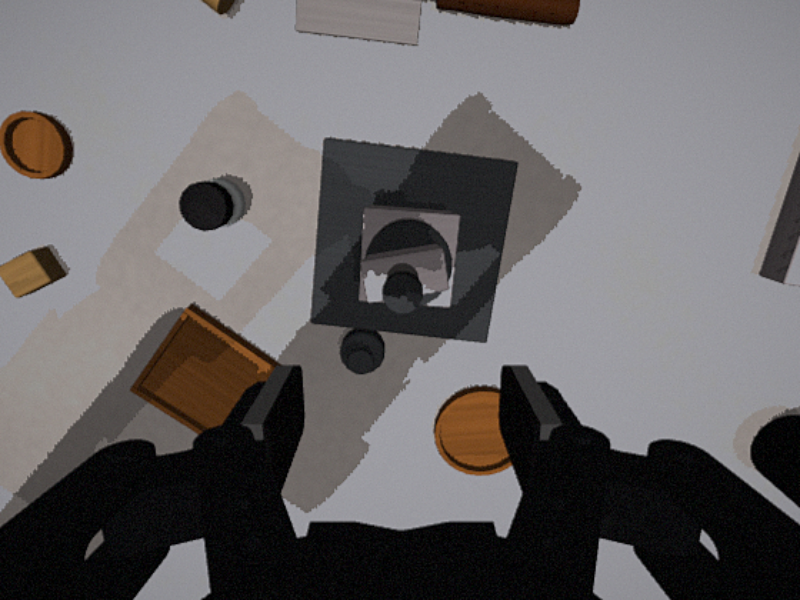

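The wrist view shows the narrow tin's lid at (402,290), about 2.5 mm ahead of where I predicted it. The square's lid corners are at (363,207), (460,213), (452,306) and (358,300), which gives a yaw near 13°. Next I grasp the narrow tin.

Emit:
drive_tool([
  [[60, 0.1, 0, 0.7, 0], [60, 0.12, 0, 1.6, 0], [60, 0.12, 0, 2.5, 0], [60, 0.12, 0, 3.2, 0], [60, 0.12, 0, 3.5, 0], [60, 0.12, 0, 3.55, 0], [40, 0.12, 0, 3.55, 0], [35, 0.12, 0, 3.55, 0], [30, 0.12, 0, 3.55, 0], [26, 0.12, 0, 3.55, 0]],
])

```text
t: 3.1
tcp_pos: [0.6156, -0.1428, 0.1303]
tool_rot: [0.99, 0.139, 0.001, 0.0]
force: [-0.4, 0.5, -0.6]
finger_gap: 0.304
gripper_force: 0.0
```

Emit:
drive_tool([
  [[22, 0, 0, 0, 0], [18, 0, 0, 0, 0], [16, 0, 0, 0, 0], [16, 0, 0, 0, 0], [16, 0, 0, 0, 0]],
], squeeze=25)

```text
t: 3.6
tcp_pos: [0.615, -0.1426, 0.1292]
tool_rot: [0.99, 0.139, -0.0, -0.0]
force: [-0.6, -1.0, -0.3]
finger_gap: 0.185
gripper_force: 0.0
```

```bash
python3 - <<'E'
from h import *
from station import manip
a=manip.snapshot("scene")[235:375,185:335,::-1];b=manip.snapshot("side")[130:250,230:370,::-1]
a=cv2.resize(a,(400,373),interpolation=cv2.INTER_CUBIC);b=cv2.resize(b,(400,343),interpolation=cv2.INTER_CUBIC)
cv2.imwrite("pics/c3.png",np.hstack([a,np.vstack([b,np.zeros((30,400,3),np.uint8)])])); go(.612,-.144,.129)
E
```

```text
t 3.7 tcp [ 0.615  -0.1427  0.1292] psi 16.0 q6 0.89 gap 0.189 gf 0.0 F [ 0.1  0.7 -0.3]
shift [-0.11  0.02  0.01] yaw None
```

View pics/c3.png

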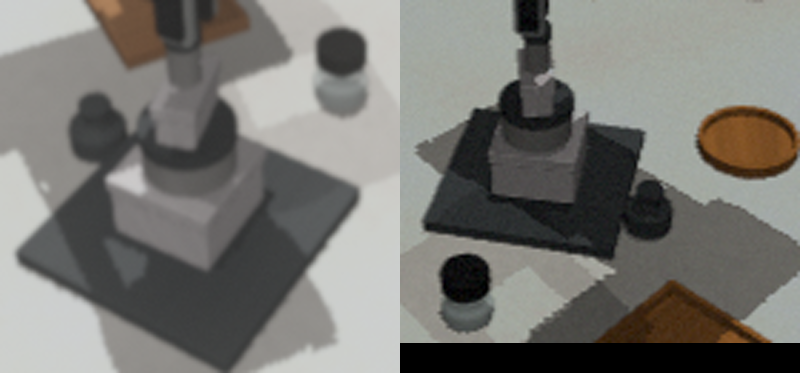

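The tin still stands in the pile, but the fingers closed past 22 mm without touching it, so I'm checking from the wrist camera.

```bash
python3 - <<'E'
from h import *
from station import manip
m=manip.camera_model("wrist"); i=manip.snapshot("wrist")[:,:,::-1].copy()
cv2.imwrite("pics/w2.png",cv2.resize(i,(800,600)))
s=manip.sense();M=R.from_quat(s["tool_rot"]).as_matrix()
print(M.T@(np.array(m["origin"])-s["tcp_pos"]))
print(proj(m,[s["tcp_pos"],s["tcp_pos"]-M[:,2]*.019,s["tcp_pos"]+M[:,1]*.008,(.612,-.144,.154)])*800/560)
E
```

```text
[ 6.94415915e-02  5.82300883e-05 -1.67313437e-01]
[[400.12451777 356.65124738]
 [400.10747031 379.05272157]
 [422.07493838 356.64635552]
 [401.54761076 396.32046051]]
```

View pics/w2.png

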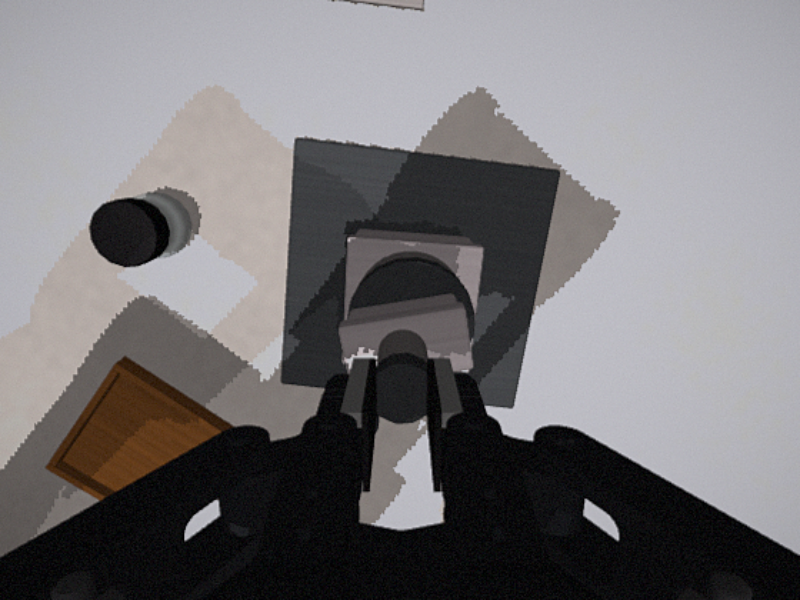

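The tin is between the pads and lined up in x, so the fingers just need to close further.

Emit:
drive_tool([
  [[12, 0, 0, 0, 0], [8, 0, 0, 0, 0], [4, 0, 0, 0, 0], [0, 0, 0, 0, 0], [0, 0, 0, 0, 0], [0, 0, 0, 0, 0]],
])

```text
t: 4.35
tcp_pos: [0.6151, -0.1427, 0.1293]
tool_rot: [0.99, 0.139, 0.0, -0.0]
force: [0.3, -0.1, -0.0]
finger_gap: 0.002
gripper_force: 0.0
```

```bash
python3 - <<'E'
from h import *
from station import manip
s=manip.sense();t=s["tcp_pos"];out=[]
for n in ("scene","side"):
    m=manip.camera_model(n); i=manip.snapshot(n)[:,:,::-1].copy()
    c=proj(m,(.612,-.144,.14))[0].astype(int)-[25,45]
    k=i[c[1]:c[1]+75,c[0]:c[0]+50]; k=cv2.resize(k,(400,600),interpolation=cv2.INTER_CUBIC)
    for p,col in ((t,(0,0,255)),((.612,-.144,.154),(0,255,0)),((.612,-.144,.118),(255,0,0))):
        u=(proj(m,p)[0]-c)*8; cv2.drawMarker(k,tuple(int(v) for v in u),col,0,14,1)
    out.append(k)
cv2.imwrite("pics/d1.png",np.hstack(out))
E
```

```text
(no output)
```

View pics/d1.png

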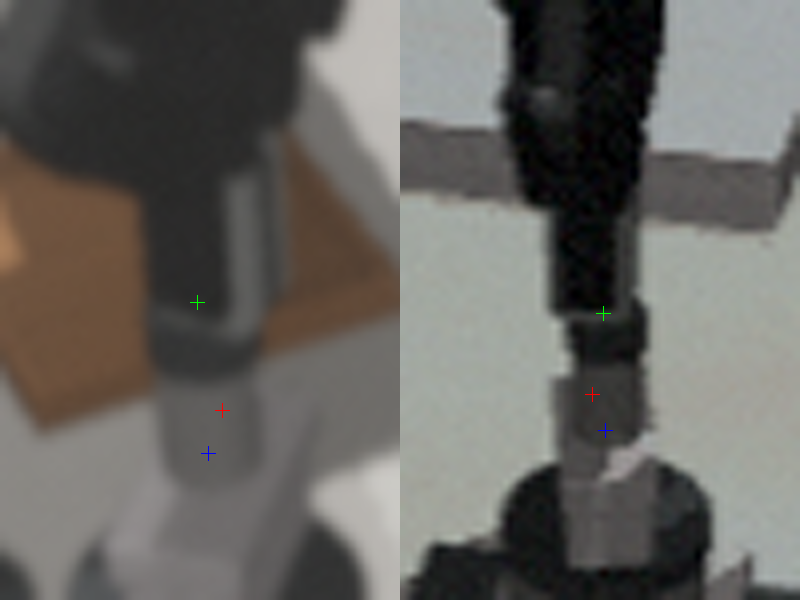

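The fingertips show about 10 px higher than the reported TCP projects to, just above the lid. I'll use PnP on the slab in the wrist view to check the reported height.

```bash
python3 - <<'E'
from h import *
from station import manip
m=manip.camera_model("wrist"); f=210/np.tan(np.radians(m["fov_y"])/2)
K=np.array([[f,0,m["cx"]],[0,f,m["cy"]],[0,0,1]])
th=np.radians(0); o=np.array([[-75,75,0],[75,75,0],[75,-75,0],[-75,-75,0]],float)/1000
for name,uv in (("w1",[(324,138),(517,162),(486,342),(313,322)]),("w2",[(296,138),(560,171),(515,408),(282,383)])):
    ok,r,t=cv2.solvePnP(o,np.array(uv,float)*.7,K,None); C=-cv2.Rodrigues(r)[0].T@t
    print(name,"cam z",C[2]+.012,"axis",cv2.Rodrigues(r)[0][2])
print(m["origin"],R.from_quat(m["orientation"]).as_matrix()[:,2])
E
```

```text
w1 cam z [0.40975349] axis [ 0.00831234 -0.28218711 -0.95932338]
w2 cam z [0.30177087] axis [ 0.027216   -0.26005569 -0.96520999]
[ 0.68180918 -0.12353743  0.29663452] [0.26111996 0.07658719 0.96226336]
```

The camera height is right, so the real fingertips sit about 25 mm behind the reported TCP. I'll go 24 mm lower, shift 4 mm back in x, and grip there.

Emit:
drive_tool([
  [[20, 0, 0, -0.1, 0], [45, -0.13, 0, -0.1, 0], [45, -0.13, 0, -0.1, 0], [45, -0.13, 0, -0.1, 0], [45, -0.13, 0, 0.3, 0], [45, -0.13, 0, 0.6, 0], [45, -0.13, 0, 0.8, 0], [45, -0.13, 0, 0.8, 0], [30, -0.13, 0, 0.8, 0], [22, -0.13, 0, 0.8, 0]],
])

```text
t: 5.45
tcp_pos: [0.6116, -0.1439, 0.1055]
tool_rot: [0.99, 0.139, 0.0, 0.0]
force: [-0.0, -0.6, -0.1]
finger_gap: 0.26
gripper_force: 0.1
```

Emit:
drive_tool([
  [[16, 0, 0, 0, 0], [12, 0, 0, 0, 0], [10, 0, 0, 0, 0], [10, 0, 0, 0, 0]],
])

```text
t: 5.85
tcp_pos: [0.6115, -0.1438, 0.1056]
tool_rot: [0.99, 0.139, 0.0, 0.0]
force: [-0.0, -0.0, 1.2]
finger_gap: 0.245
gripper_force: 24.6
```

```bash
python3 - <<'E'
from h import *
from station import manip
s=manip.sense();t=s["tcp_pos"];out=[]
for n in ("scene","side"):
    m=manip.camera_model(n); i=manip.snapshot(n)[:,:,::-1].copy()
    c=proj(m,(.612,-.144,.14))[0].astype(int)-[25,45]
    k=i[c[1]:c[1]+75,c[0]:c[0]+50]; k=cv2.resize(k,(400,600),interpolation=cv2.INTER_CUBIC)
    u=(proj(m,t)[0]-c)*8; cv2.drawMarker(k,tuple(int(v) for v in u),(0,0,255),0,14,1)
    print(n,(proj(m,[(t[0],t[1],t[2]+d) for d in (.01,.02,.03)])-c)*8)
    out.append(k)
cv2.imwrite("pics/d2.png",np.hstack(out)); go(.612,-.146,.16,0)
E
```

```text
scene [[207.59536917 461.17805431]
 [204.68473119 420.3182033 ]
 [201.72584415 378.78102677]]
side [[207.27604372 439.23711298]
 [206.79811122 407.53712719]
 [206.31234954 375.31785319]]
t 5.95 tcp [ 0.6114 -0.1438  0.1056] psi 16.0 q6 0.88 gap 0.245 gf 24.6 F [-0.6 -0.   1.3]
shift [-0.    0.08 -1.81] yaw 2.0
```

View pics/d2.png

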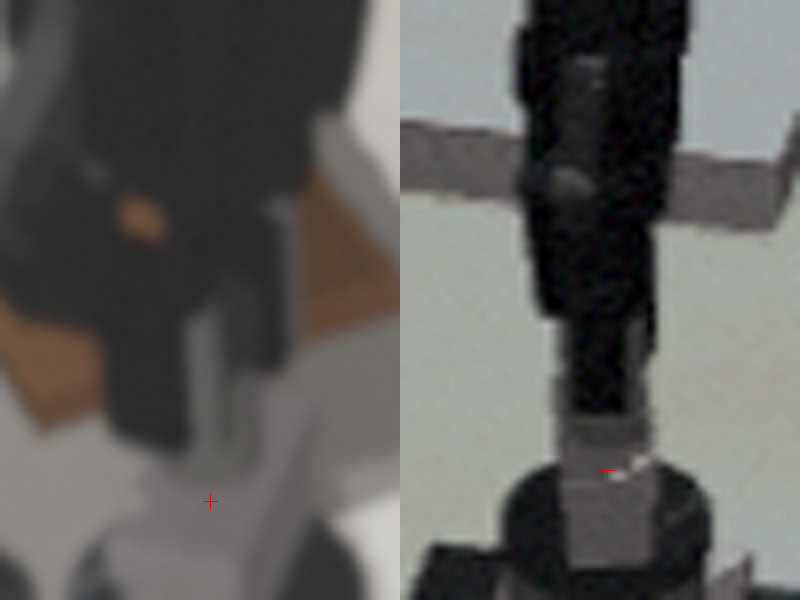

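The grip is firm at 25 N. The tips are only about 8–9 mm above the tin's bottom, too close to the dish's rim, so I'll regrip 4 mm higher.

Emit:
drive_tool([
  [[28, 0, 0, 0, 0], [28, 0, 0, 0, 0], [28, 0, 0, -0.14, 0], [28, 0, 0, -0.14, 0], [20, 0, 0, -0.14, 0], [14, 0, 0, -0.14, 0], [10, 0, 0, -0.14, 0], [10, 0, 0, -0.14, 0]],
])

```text
t: 6.75
tcp_pos: [0.6116, -0.1439, 0.1101]
tool_rot: [0.99, 0.139, 0.0, 0.0]
force: [0.6, 1.0, 4.7]
finger_gap: 0.246
gripper_force: 24.5
```

Emit:
drive_tool([
  [[10, 0, 0, -0.3, 0], [10, 0, 0, -0.8, 0], [10, 0, 0, -1.3, 0], [10, 0, 0, -1.6, 0], [10, 0, 0, -1.7, 0]],
])

```text
t: 7.25
tcp_pos: [0.6118, -0.1439, 0.1616]
tool_rot: [0.99, 0.139, 0.001, 0.0]
force: [-0.2, 0.3, 0.0]
finger_gap: 0.244
gripper_force: 24.5
```

```bash
python3 - <<'E'
from h import *
go(.612,.146,.16,16)
E
```

```text
t 7.25 tcp [ 0.6118 -0.1439  0.1616] psi 16.0 q6 0.88 gap 0.244 gf 24.5 F [-0.2  0.3  0. ]
shift [ 2.68 -9.29  0.05] yaw 0.0
```

Emit:
drive_tool([
  [[10, 0.12, -0.4, 0, 0], [10, 0.35, -1.2, 0, 0], [10, 0.65, -2.3, 0, 0], [10, 1.0, -3.5, 0, 0], [10, 1.35, -4.7, 0, 0], [10, 1.7, -5.9, 0, 0], [10, 2.05, -7.1, 0, 0], [10, 2.35, -8.2, 0, 0], [10, 2.57, -8.9, 0, 0], [10, 2.68, -9.29, 0, 0]],
])

```text
t: 8.25
tcp_pos: [0.6102, 0.1493, 0.1595]
tool_rot: [0.99, 0.141, -0.001, -0.0]
force: [-0.7, -0.0, 0.1]
finger_gap: 0.244
gripper_force: 24.5
```

Emit:
drive_tool([
  [[10, 0, 0, 0.3, 0], [10, 0, 0, 0.8, 0], [10, 0, 0, 1.4, 0], [10, 0, 0, 1.7, 0], [10, 0, 0, 1.7, 0]],
])

```text
t: 8.75
tcp_pos: [0.6101, 0.1451, 0.1073]
tool_rot: [0.99, 0.139, -0.002, -0.0]
force: [0.2, -0.3, -0.6]
finger_gap: 0.246
gripper_force: 24.5
```

```bash
python3 - <<'E'
from h import *
from station import manip
m=manip.camera_model("wrist"); i=manip.snapshot("wrist")[:,:,::-1].copy(); go(.612,.146,.02)
cv2.imwrite("pics/w3.png",cv2.resize(i,(800,600)))
h=cv2.cvtColor(i,cv2.COLOR_BGR2HSV)
mask=((h[...,0]<16)&(h[...,1]>105)&(h[...,2]>40)).astype(np.uint8)
cs,_=cv2.findContours(mask,cv2.RETR_EXTERNAL,cv2.CHAIN_APPROX_NONE)
for c in cs:
    if cv2.contourArea(c)<400: continue
    p=onz(m,c[:,0],0.012)[:,:2]*1000; (x,y),r=cv2.minEnclosingCircle(p.astype(np.float32)); rr=cv2.minAreaRect(p.astype(np.float32))
    print(np.round(c[:,0].mean(0)*1.4286),round(x),round(y),round(r),"ell",np.round(rr[0]),np.round(rr[1]),round(rr[2],1))
E
```

```text
t 8.8 tcp [0.611  0.1453 0.1085] psi 16.0 q6 1.35 gap 0.248 gf 24.5 F [ 0.6 -0.2 -0.1]
shift [ 0.04 -0.01  2.95] yaw None
[114. 447.] 460 275 43 ell [461. 275.] [70. 54.] 8.6
[394. 281.] 611 149 25 ell [611. 149.] [49. 48.] 62.8
```

View pics/w3.png

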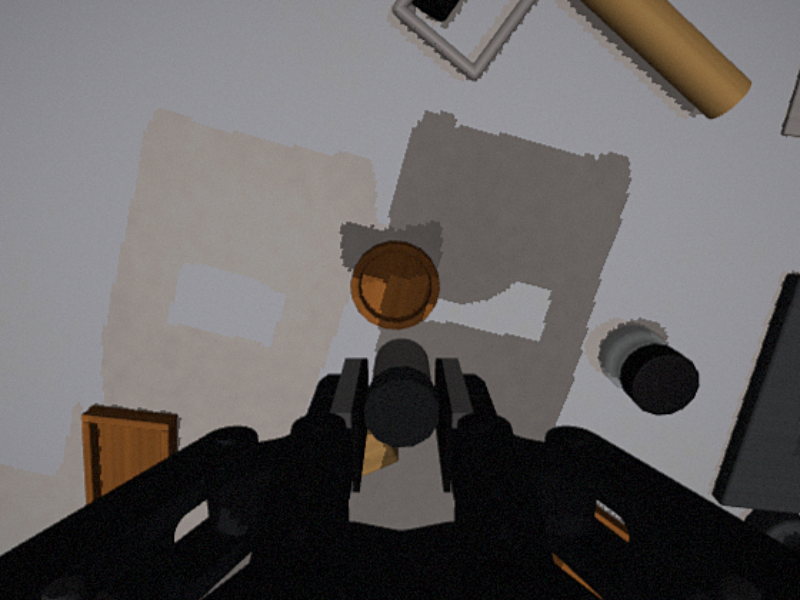

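The dish's centre is at (394,285) in w3, which puts it at (611,148.5) mm. I'll correct for that and lower.

Emit:
drive_tool([
  [[10, 0.04, -0.1, 0.4, 0], [10, 0.04, -0.1, 1.1, 0], [10, 0.04, -0.1, 1.8, 0], [10, 0.04, -0.1, 2.5, 0], [10, 0.04, -0.1, 3.1, 0], [10, 0.04, -0.1, 3.4, 0], [10, 0.04, -0.1, 3.55, 0], [10, 0.04, -0.1, 3.62, 0], [10, 0.04, -0.1, 3.62, 0]],
])

```text
t: 9.7
tcp_pos: [0.6125, 0.1496, 0.0014]
tool_rot: [0.99, 0.139, 0.001, 0.0]
force: [0.6, -0.2, 0.1]
finger_gap: 0.241
gripper_force: 24.5
```

Emit:
drive_tool([
  [[10, 0, 0, 0.04, 0], [10, 0, 0, 0.08, 0], [10, 0, 0, 0.1, 0], [10, 0, 0, 0.1, 0]],
])

```text
t: 10.1
tcp_pos: [0.612, 0.1495, -0.0019]
tool_rot: [0.99, 0.139, 0.0, 0.0]
force: [0.0, -0.2, -0.9]
finger_gap: 0.242
gripper_force: 24.5
```

Emit:
drive_tool([
  [[10, 0, 0, 0.04, 0], [10, 0, 0, 0.07, 0], [10, 0, 0, 0.07, 0]],
])

```text
t: 10.4
tcp_pos: [0.612, 0.1495, -0.004]
tool_rot: [0.99, 0.139, 0.0, 0.0]
force: [-1.4, 0.6, 2.6]
finger_gap: 0.243
gripper_force: 24.8
```

Contact at 2.6 N, so the tin is on the floor. Release, lift and go back to the pile, turning for the oblong tin on the way.

Emit:
drive_tool([
  [[18, 0, 0, 0, 0], [24, 0, 0, 0, 0], [30, 0, 0, 0, 0], [34, 0, 0, -0.3, 0], [34, 0, 0, -1, 0], [34, 0, 0, -2.2, 0], [40, 0, 0, -3.6, 0], [45, 0, 0, -5, 0], [45, -0.1, 0.4, -5.2, -0.5], [45, -0.4, 1.3, -5.2, -1.5]],
])

```text
t: 11.4
tcp_pos: [0.6131, 0.1102, 0.1555]
tool_rot: [0.969, 0.246, 0.004, 0.001]
force: [-0.0, -0.4, -0.6]
finger_gap: 0.527
gripper_force: 0.0
```

```bash
python3 - <<'E'
from h import *
go(.611,-.146,.152,112)
E
```

```text
t 11.4 tcp [0.6131 0.1102 0.1555] psi 28.5 q6 1.07 gap 0.527 gf 0.0 F [-0.  -0.4 -0.6]
shift [-4.13  7.47  0.11] yaw -10.44
```

Emit:
drive_tool([
  [[45, -0.5, 0.9, 0, -1], [45, -1.1, 2, 0, -2], [45, -1.7, 3.1, 0, -3], [45, -2.3, 4.2, 0, -4], [45, -2.9, 5.3, 0, -5], [45, -3.4, 6.2, 0, -6], [45, -3.8, 6.9, 0, -7], [45, -4.05, 7.3, 0, -8], [45, -4.1, 7.4, 0, -9], [45, -4.1, 7.4, 0, -10]],
])

```text
t: 12.4
tcp_pos: [0.6068, -0.1463, 0.1523]
tool_rot: [0.586, 0.81, 0.0, 0.0]
force: [-0.0, 0.0, 0.6]
finger_gap: 0.527
gripper_force: 0.0
```

```bash
python3 - <<'E'
from h import *
from station import manip
m=manip.camera_model("wrist"); i=manip.snapshot("wrist")[:,:,::-1].copy(); go(.611,-.146,.152,112)
a=cv2.resize(i,(720,540))[100:400,160:560]; b=manip.snapshot("scene")[195:270,310:410,::-1]
cv2.imwrite("pics/w4.png",np.hstack([a,cv2.resize(b,(400,300))]))
print(proj(m,[(.611,-.146,.118)])*720/560-[160,100])
E
```

```text
t 12.45 tcp [ 0.6068 -0.1457  0.1523] psi 108.5 q6 -0.74 gap 0.526 gf 0.0 F [-0.1  0.2  0.1]
shift [-0.05  0.13  0.01] yaw -0.44
[[208.18822712 193.58735051]]
```

View pics/w4.png

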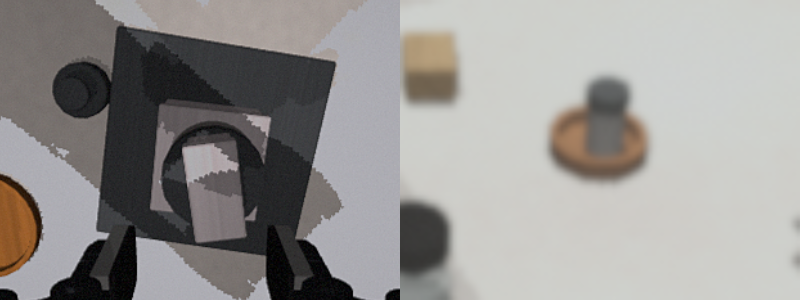

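The narrow tin stands upright in its dish. The oblong tin's lid corners in w4 are (183,147), (237,140), (246,236) and (195,243), giving a centre near (614,-145) and its long axis at about 115°.

Emit:
drive_tool([
  [[45, -0.05, 0.25, 0, -0.8], [45, -0.05, 0.25, 0.4, -0.8], [45, -0.05, 0.25, 1, -0.8], [45, -0.05, 0.25, 1.6, -0.8], [45, -0.05, 0.25, 2.1, -0.8], [45, -0.05, 0.25, 2.35, -0.8], [45, -0.05, 0.25, 2.41, -0.8], [36, -0.05, 0.25, 2.41, -0.8], [30, -0.05, 0.25, 2.41, -0.8], [26, -0.05, 0.25, 2.41, -0.8]],
])

```text
t: 13.5
tcp_pos: [0.6148, -0.1445, 0.0804]
tool_rot: [0.542, 0.841, -0.0, 0.001]
force: [-0.4, -0.4, 0.7]
finger_gap: 0.306
gripper_force: 0.3
```

Emit:
drive_tool([
  [[20, 0, 0, 0, 0], [16, 0, 0, 0, 0], [14, 0, 0, 0, 0], [14, 0, 0, 0, 0]],
])

```text
t: 13.9
tcp_pos: [0.6151, -0.1445, 0.0805]
tool_rot: [0.541, 0.841, 0.0, 0.001]
force: [-1.6, 0.4, 5.4]
finger_gap: 0.296
gripper_force: 26.4
```

Emit:
drive_tool([
  [[14, 0, 0, -0.2, 0], [14, 0, 0, -0.6, 0], [14, 0, 0, -1.2, 0], [14, 0, 0, -1.6, 0], [14, 0, 0, -1.7, 0]],
])

```text
t: 14.4
tcp_pos: [0.6157, -0.1445, 0.1326]
tool_rot: [0.541, 0.841, 0.0, 0.002]
force: [-0.0, 0.0, -1.1]
finger_gap: 0.297
gripper_force: 25.7
```

```bash
python3 - <<'E'
from h import *
go(.455,.275,.13,188.6)
E
```

```text
t 14.4 tcp [ 0.6157 -0.1445  0.1326] psi 114.4 q6 -0.83 gap 0.297 gf 25.7 F [-0.   0.  -1.1]
shift [14.95  0.91  0.05] yaw -9.27
```

Emit:
drive_tool([
  [[14, 0.3, 0, 0, 0], [14, 1, 0.05, 0, 0], [14, 2, 0.1, 0, 0], [14, 3.2, 0.2, 0, 0], [14, 4.5, 0.27, 0, 0], [14, 5.8, 0.35, 0, 0], [14, 7.1, 0.43, 0, 0], [14, 8.4, 0.51, 0, 0], [14, 9.7, 0.6, 0, 0], [14, 11, 0.67, 0, 0]],
])

```text
t: 15.4
tcp_pos: [0.4932, 0.167, 0.1298]
tool_rot: [0.541, 0.841, -0.001, -0.001]
force: [0.4, 0.2, -0.9]
finger_gap: 0.296
gripper_force: 25.7
```

Emit:
drive_tool([
  [[14, 1.2, 0.07, 0, -0.6], [14, 2.2, 0.13, 0, -1.6], [14, 2.9, 0.18, 0, -2.6], [14, 3.4, 0.22, 0, -3.6], [14, 3.7, 0.24, 0, -4.6], [14, 3.9, 0.24, 0, -5.6], [14, 3.95, 0.24, 0, -6.6], [14, 3.95, 0.24, 0, -7.6], [14, 3.95, 0.24, 0, -8.6], [14, 3.95, 0.24, 0, -9.25]],
])

```text
t: 16.4
tcp_pos: [0.4511, 0.276, 0.1297]
tool_rot: [-0.076, 0.997, -0.0, -0.002]
force: [0.3, -0.1, -1.2]
finger_gap: 0.299
gripper_force: 25.7
```

```bash
cat >> h.py <<'E'
def trays(i,m):
    h=cv2.cvtColor(i,cv2.COLOR_BGR2HSV)
    mask=((h[...,0]<16)&(h[...,1]>105)&(h[...,2]>30)).astype(np.uint8)
    cs,_=cv2.findContours(mask,cv2.RETR_EXTERNAL,cv2.CHAIN_APPROX_NONE)
    for c in cs:
        if cv2.contourArea(c)<400: continue
        p=onz(m,c[:,0],0.012)[:,:2]*1000; rr=cv2.minAreaRect(p.astype(np.float32))
        print("px",c[:,0].min(0),c[:,0].max(0),"rect",np.round(rr[0],1),np.round(rr[1]),round(rr[2],1))
E
python3 - <<'E'
from h import *
from station import manip
m=manip.camera_model("wrist"); i=manip.snapshot("wrist")[:,:,::-1].copy(); go(.455,.275,-.004,188.6)
trays(i,m); cv2.imwrite("pics/w5.png",cv2.resize(i,(700,525)))
E
```

```text
t 16.45 tcp [0.4511 0.2759 0.1297] psi -171.2 q6 -1.39 gap 0.297 gf 25.7 F [ 0.1  0.4 -1.1]
shift [-0.14 -0.05  4.46] yaw -44.97
px [251 148] [312 220] rect [442.1 274.7] [62. 51.] 8.8
```

View pics/w5.png

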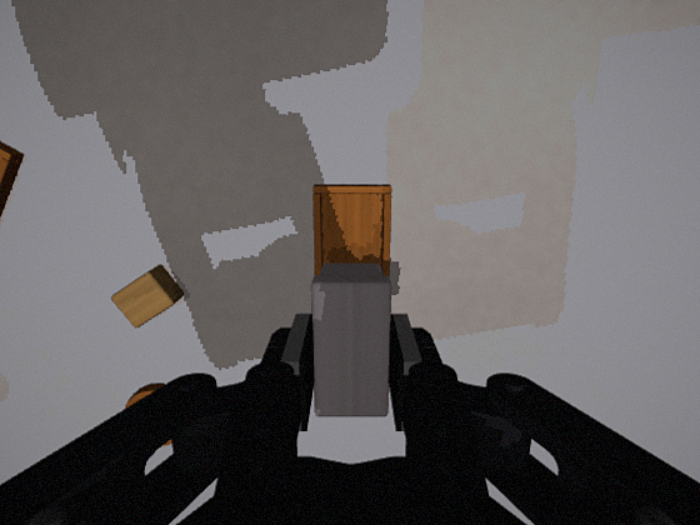

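The tray's visible end, from (314,185) to (390,272) in w5, gives a centre at (450,276) mm at 8.8°. The tool is already aligned with that, so I'll lower.

Emit:
drive_tool([
  [[14, 0, 0, 0.4, 0], [14, 0, 0, 1.2, 0], [14, 0, 0, 2.1, 0], [14, 0, 0, 3, 0], [14, 0, 0, 3.7, 0], [14, 0, 0, 4.1, 0], [14, 0, 0, 4.25, 0], [14, 0, 0, 4.32, 0], [14, 0, 0, 4.36, 0], [14, 0, 0, 4.36, 0]],
])

```text
t: 17.45
tcp_pos: [0.4544, 0.2757, 0.0004]
tool_rot: [-0.073, 0.997, 0.0, 0.001]
force: [0.5, 0.5, -1.7]
finger_gap: 0.297
gripper_force: 25.7
```

Emit:
drive_tool([
  [[14, 0, 0, 0.03, 0], [14, 0, 0, 0.06, 0], [14, 0, 0, 0.08, 0], [14, 0, 0, 0.08, 0]],
])

```text
t: 17.85
tcp_pos: [0.4539, 0.2755, -0.0026]
tool_rot: [-0.073, 0.997, 0.0, 0.0]
force: [-0.7, 0.0, -1.2]
finger_gap: 0.296
gripper_force: 25.7
```

Emit:
drive_tool([
  [[14, 0.06, 0, 0, 0], [14, 0.1, 0, 0, 0], [14, 0.1, 0, 0.03, 0], [14, 0.1, 0, 0.06, 0], [14, 0.1, 0, 0.06, 0]],
])

```text
t: 18.35
tcp_pos: [0.4505, 0.275, -0.0035]
tool_rot: [-0.074, 0.997, -0.0, -0.0]
force: [-3.3, -1.5, 7.5]
finger_gap: 0.296
gripper_force: 26.7
```

Contact at 7.5 N. Release, lift and return to the pile, working out the round tin's position from w4 in the meantime.

Emit:
drive_tool([
  [[22, 0, 0, -0.02, 0], [28, 0, 0, -0.02, 0], [34, 0, 0, -0.02, 0], [36, 0, 0, -0.3, 0], [36, 0, 0, -1, 0], [36, 0, 0, -2.2, 0], [60, 0, 0, -3.5, 0], [80, -0.2, 0.2, -4, 0.5], [82, -0.7, 0.7, -4, 1.5], [82, -1.3, 1.6, -4, 2.5]],
])

```text
t: 19.35
tcp_pos: [0.4829, 0.3278, 0.1172]
tool_rot: [0.105, 0.995, 0.0, 0.001]
force: [0.6, 0.0, 0.4]
finger_gap: 0.96
gripper_force: 0.0
```

```bash
python3 - <<'E'
from h import *
from station import manip
s=manip.sense(); m=manip.camera_model("wrist")
T=R.from_quat(s["tool_rot"]); rel=T.inv()*R.from_quat(m["orientation"]); off=T.inv().apply(m["origin"]-s["tcp_pos"])
T4=R.from_euler("z",108.5,degrees=True)*R.from_euler("x",180,degrees=True)
m4=dict(m); m4["orientation"]=(T4*rel).as_quat(); m4["origin"]=np.array([.6068,-.1457,.1523])+T4.apply(off)
u=lambda x,y:(np.array([x,y])+[160,100])*560/720
print("obl",onz(m4,u(215,191.5),.118),"round",onz(m4,u(214,173),.088),onz(m4,[u(162,175),u(266,171),u(207,121)],.088),"sq",onz(m4,[u(160,101),u(271,117),u(150,209),u(257,221)],.056))
go(.615,-.147,.115,100)
E
```

```text
obl [[ 0.61322033 -0.1437465   0.118     ]] round [[ 0.61338839 -0.14323971  0.088     ]] [[ 0.58693527 -0.15331416  0.088     ]
 [ 0.63976396 -0.1331948   0.088     ]
 [ 0.60062768 -0.11746247  0.088     ]] sq [[ 0.57254597 -0.12004558  0.056     ]
 [ 0.63817679 -0.10807536  0.056     ]
 [ 0.58657209 -0.18719016  0.056     ]
 [ 0.65362822 -0.17328398  0.056     ]]
t 19.35 tcp [0.4829 0.3278 0.1172] psi 168.0 q6 -0.96 gap 0.96 gf 0.0 F [0.6 0.  0.4]
shift [ -7.6  -14.56   0.08] yaw 8.5
```

Emit:
drive_tool([
  [[82, -0.4, -0.8, 0, 0.5], [82, -1, -1.9, 0, 1.4], [82, -1.6, -3.1, 0, 2.3], [82, -2.2, -4.3, 0, 3.2], [82, -2.8, -5.5, 0, 4.1], [82, -3.5, -6.7, 0, 5], [82, -4.1, -7.9, 0, 5.9], [82, -4.7, -9.1, 0, 6.8], [82, -5.4, -10.3, 0, 7.7], [82, -6, -11.5, 0, 8.5]],
])

```text
t: 20.35
tcp_pos: [0.5902, -0.0476, 0.116]
tool_rot: [0.642, 0.767, 0.0, 0.0]
force: [-0.6, -0.2, -0.9]
finger_gap: 0.961
gripper_force: 0.0
```

```bash
python3 - <<'E'
from h import *
go(.6145,-.1455,.115,100)
E
```

```text
t 20.35 tcp [ 0.5902 -0.0476  0.116 ] psi 100.1 q6 -0.45 gap 0.961 gf 0.0 F [-0.6 -0.2 -0.9]
shift [-3.35  0.22  0.04] yaw 0.02
```

Emit:
drive_tool([
  [[82, -0.9, 0.06, 0, 0], [82, -1.8, 0.12, 0, 0], [82, -2.6, 0.18, 0, 0], [82, -3.1, 0.22, 0, 0], [82, -3.3, 0.22, 0, 0], [82, -3.35, 0.22, 0, 0], [82, -3.35, 0.22, 0, 0], [82, -3.35, 0.22, 0, 0]],
])

```text
t: 21.15
tcp_pos: [0.6139, -0.1422, 0.1155]
tool_rot: [0.639, 0.769, -0.0, -0.001]
force: [-0.1, 0.5, 0.8]
finger_gap: 0.959
gripper_force: 0.0
```

```bash
python3 - <<'E'
from h import *
from station import manip
m=manip.camera_model("wrist"); i=manip.snapshot("wrist")[:,:,::-1].copy(); go(.6145,-.1455,.040,100)
b=manip.snapshot("side")[:,:,::-1]
k=i[60:300,130:430]
u=(proj(m,[(.6145,-.1455,.088)])[0]-[130,60])*5/3; cv2.drawMarker(k:=cv2.resize(k,(500,400)),tuple(int(v) for v in u),(0,0,255),0,12,1)
ob=cv2.resize(b[330:420,220:320],(300,270))
cv2.imwrite("pics/w6.png",np.hstack([k,np.vstack([ob,np.zeros((130,300,3),np.uint8)])]))
E
```

```text
t 21.2 tcp [ 0.614  -0.1422  0.1155] psi 100.5 q6 -0.59 gap 0.96 gf 0.0 F [ 0.  -0.2  0.2]
shift [-0.11 -0.    2.52] yaw 0.06
```

View pics/w6.png

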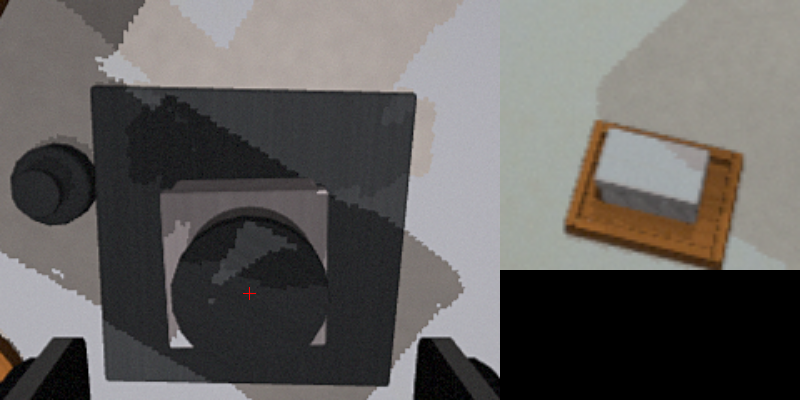

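The oblong tin sits flat and lengthwise in its tray. The round lid's centre is at (249,294) in w6, right on my marker, and the square tin is aligned with the tool at ψ≈101. Next I grasp the round tin.

Emit:
drive_tool([
  [[82, -0.1, 0, 0.5, 0], [82, -0.11, 0, 1.2, 0], [82, -0.11, 0, 1.9, 0], [82, -0.11, 0, 2.35, 0], [82, -0.11, 0, 2.5, 0], [82, -0.11, 0, 2.52, 0], [72, -0.11, 0, 2.52, 0], [66, -0.11, 0, 2.52, 0], [62, -0.11, 0, 2.52, 0], [58, -0.11, 0, 2.52, 0]],
])

```text
t: 22.25
tcp_pos: [0.6148, -0.1469, 0.0406]
tool_rot: [0.64, 0.769, -0.0, 0.0]
force: [-0.4, -0.6, 0.6]
finger_gap: 0.681
gripper_force: 0.5
```

Emit:
drive_tool([
  [[54, 0, 0, 0, 0], [50, 0, 0, 0, 0], [46, 0, 0, 0, 0], [46, 0, 0, 0, 0]],
], squeeze=35)

```text
t: 22.65
tcp_pos: [0.6149, -0.1469, 0.0409]
tool_rot: [0.64, 0.769, -0.0, 0.0]
force: [-1.9, -0.9, 5.7]
finger_gap: 0.662
gripper_force: 37.9
```

Emit:
drive_tool([
  [[46, 0, 0, -0.2, 0], [46, 0, 0, -0.6, 0], [46, 0, 0, -1.2, 0], [46, 0, 0, -1.8, 0], [46, 0, 0, -2, 0], [46, 0, 0, -2, 0]],
])

```text
t: 23.25
tcp_pos: [0.6158, -0.147, 0.1012]
tool_rot: [0.64, 0.768, 0.0, 0.001]
force: [-0.1, 0.3, -2.7]
finger_gap: 0.664
gripper_force: 37.9
```

```bash
python3 - <<'E'
from h import *
go(.471,-.259,.1,100)
E
```

```text
t 23.25 tcp [ 0.6158 -0.147   0.1012] psi 100.4 q6 -0.59 gap 0.664 gf 37.9 F [-0.1  0.3 -2.7]
shift [-2.8  -5.42  0.03] yaw 0.05
```

Emit:
drive_tool([
  [[46, -0.2, -0.4, 0, 0], [46, -0.5, -1.1, 0, 0], [46, -1, -2, 0, 0], [46, -1.5, -3, 0, 0], [46, -2, -3.9, 0, 0], [46, -2.4, -4.6, 0, 0], [46, -2.65, -5.1, 0, 0], [46, -2.8, -5.4, 0, 0], [46, -2.8, -5.42, 0, 0], [46, -2.8, -5.42, 0, 0]],
])

```text
t: 24.25
tcp_pos: [0.47, -0.2586, 0.0996]
tool_rot: [0.64, 0.768, 0.0, -0.0]
force: [0.6, 0.1, -1.9]
finger_gap: 0.665
gripper_force: 38.0
```

```bash
python3 - <<'E'
from h import *
from station import manip
m=manip.camera_model("wrist"); i=manip.snapshot("wrist")[:,:,::-1].copy(); go(.471,-.259,-.0115,100)
trays(i,m); cv2.imwrite("pics/w7.png",i)
from scipy.optimize import least_squares
h=cv2.cvtColor(i,cv2.COLOR_BGR2HSV);mask=((h[...,0]<16)&(h[...,1]>105)&(h[...,2]>30)).astype(np.uint8)
cs,_=cv2.findContours(mask,cv2.RETR_EXTERNAL,cv2.CHAIN_APPROX_NONE)
for c in cs:
    p=onz(m,c[:,0],.012)[:,:2]; d=np.hypot(*(p-[.471,-.259]).T); k=(d>.036)&(d<.052)
    if k.sum()<20: continue
    r=least_squares(lambda v:np.hypot(*(p[k]-v).T)-.043,[.471,-.259],loss="soft_l1",f_scale=.001); print(k.sum(),r.x,np.abs(r.fun).mean())
E
```

```text
t 24.3 tcp [ 0.4705 -0.2584  0.0997] psi 100.4 q6 -0.89 gap 0.665 gf 38.0 F [ 0.7  0.1 -2.7]
shift [-0.02  0.01  3.71] yaw 0.06
px [225 149] [334 229] rect [ 467.4 -247.6] [84. 61.] 11.1
225 [ 0.46983253 -0.26013288] 0.0010158077488985583
```

Emit:
drive_tool([
  [[46, -0.04, 0, 0.4, 0], [46, -0.05, 0, 1.1, 0], [46, -0.05, 0, 1.9, 0], [46, -0.05, 0, 2.7, 0], [46, -0.05, 0, 3.2, 0], [46, -0.05, 0, 3.45, 0], [46, -0.05, 0, 3.55, 0], [46, -0.05, 0, 3.6, 0], [46, -0.05, 0, 3.62, 0], [46, -0.05, 0, 3.62, 0]],
])

```text
t: 25.3
tcp_pos: [0.4709, -0.2606, -0.0081]
tool_rot: [0.64, 0.768, -0.0, 0.001]
force: [-0.3, -0.1, -2.7]
finger_gap: 0.665
gripper_force: 38.0
```

Emit:
drive_tool([
  [[46, 0, 0, 0.03, 0], [46, 0, 0, 0.05, 0], [46, 0, 0, 0.07, 0], [46, 0, 0, 0.07, 0]],
])

```text
t: 25.7
tcp_pos: [0.4705, -0.2603, -0.0107]
tool_rot: [0.64, 0.768, 0.0, 0.0]
force: [0.1, -0.1, -2.8]
finger_gap: 0.663
gripper_force: 38.0
```

Emit:
drive_tool([
  [[46, 0, 0, 0.02, 0], [46, 0, 0, 0.03, 0], [46, 0, 0, 0.04, 0], [46, 0, 0, 0.04, 0]],
])

```text
t: 26.1
tcp_pos: [0.4705, -0.2603, -0.0111]
tool_rot: [0.64, 0.769, -0.0, 0.0]
force: [-0.9, -0.1, 5.4]
finger_gap: 0.666
gripper_force: 38.9
```

Contact at 5.4 N. Release, lift and go back for the square tin.

Emit:
drive_tool([
  [[60, 0, 0, -0.02, 0], [66, 0, 0, -0.02, 0], [72, 0, 0, -0.02, 0], [74, 0, 0, -0.3, 0], [74, 0, 0, -1, 0], [78, 0, 0, -2.2, 0], [85, 0, 0, -3.3, 0], [85, 0.3, 0.5, -3.6, 0], [85, 0.8, 1.4, -3.6, 0], [85, 1.4, 2.6, -3.6, 0]],
])

```text
t: 27.1
tcp_pos: [0.5397, -0.2051, 0.0974]
tool_rot: [0.641, 0.768, -0.0, 0.001]
force: [0.9, -0.9, -0.4]
finger_gap: 0.993
gripper_force: 0.0
```

Emit:
drive_tool([
  [[85, 0.6, 1.1, 0, -0.1], [85, 1, 2, 0, -0.1], [85, 1.3, 2.5, 0, -0.1], [85, 1.4, 2.7, 0, -0.1], [85, 1.4, 2.7, 0, -0.1], [85, 1.4, 2.7, 0, -0.1]],
])

```text
t: 27.7
tcp_pos: [0.6104, -0.1494, 0.0958]
tool_rot: [0.635, 0.773, -0.0, -0.001]
force: [0.6, 0.5, 0.5]
finger_gap: 0.994
gripper_force: 0.0
```

```bash
python3 - <<'E'
from h import *
from station import manip
m=manip.camera_model("wrist"); i=manip.snapshot("wrist")[:,:,::-1].copy(); go(.6127,-.147,-.006,101.5)
c=proj(m,(.6127,-.147,.056))[0]; print(c)
g=cv2.cvtColor(i,cv2.COLOR_BGR2GRAY); a=i[60:300,130:430]; a=cv2.resize(a,(500,400))
th=np.radians(101.5); e=np.array([[np.cos(th),np.sin(th)],[-np.sin(th),np.cos(th)]])*.034
P=[(.6127,-.147)+sx*e[0]+sy*e[1] for sx,sy in((1,1),(1,-1),(-1,-1),(-1,1))]
u=(proj(m,[(*p,.056) for p in P])-[130,60])*5/3; cv2.polylines(a,[u.astype(np.int32)],True,(0,0,255),1)
b=manip.snapshot("scene")[275:355,80:180,::-1]
cv2.imwrite("pics/w8.png",np.hstack([a,np.vstack([cv2.resize(b,(300,240)),np.zeros((160,300,3),np.uint8)])]))
E
```

```text
t 27.75 tcp [ 0.6103 -0.1496  0.0959] psi 101.2 q6 -0.61 gap 0.997 gf 0.0 F [-0.4  0.5  0.3]
shift [0.07 0.1  3.4 ] yaw -0.04
[284.23407228 221.14295091]
```

View pics/w8.png

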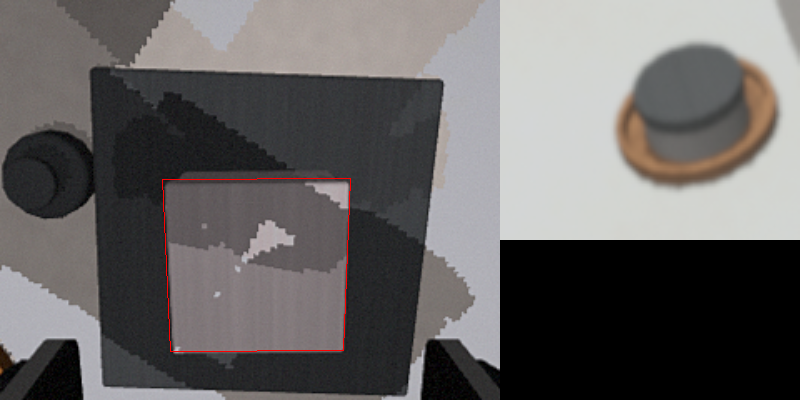

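The predicted outline fits the square lid exactly, corners at (163,180), (351,179), (344,352) and (172,352). The round tin stands flat in its dish. Next I grasp the square tin.

Emit:
drive_tool([
  [[85, 0.07, 0.1, 0.3, 0], [85, 0.07, 0.1, 0.9, 0], [85, 0.07, 0.1, 1.6, 0], [85, 0.07, 0.1, 2.3, 0], [85, 0.07, 0.1, 2.9, 0], [85, 0.07, 0.1, 3.25, 0], [85, 0.07, 0.1, 3.37, 0], [85, 0.07, 0.1, 3.4, 0], [76, 0.07, 0.1, 3.4, 0], [72, 0.07, 0.1, 3.4, 0]],
])

```text
t: 28.8
tcp_pos: [0.6143, -0.1465, -0.0051]
tool_rot: [0.634, 0.773, -0.0, 0.0]
force: [-1.3, -1.1, 0.3]
finger_gap: 0.845
gripper_force: 0.6
```

Emit:
drive_tool([
  [[68, 0, 0, 0, 0], [64, 0, 0, 0, 0], [60, 0, 0, 0, 0], [56, 0, 0, 0, 0], [56, 0, 0, 0, 0]],
], squeeze=40)

```text
t: 29.3
tcp_pos: [0.614, -0.1464, -0.005]
tool_rot: [0.634, 0.773, -0.0, -0.0]
force: [-2.3, -0.0, 5.9]
finger_gap: 0.794
gripper_force: 47.4
```

Emit:
drive_tool([
  [[56, 0, 0, -0.2, 0], [56, 0, 0, -0.6, 0], [56, 0, 0, -1.3, 0], [56, 0, 0, -2, 0], [56, 0, 0, -2.5, 0], [56, 0, 0, -2.6, 0], [56, 0, 0, -2.6, 0]],
])

```text
t: 30.0
tcp_pos: [0.6145, -0.1463, 0.0727]
tool_rot: [0.634, 0.773, 0.0, 0.001]
force: [0.0, 0.6, -2.9]
finger_gap: 0.79
gripper_force: 46.6
```

```bash
python3 - <<'E'
from h import *
go(.455,-.013,.072,68)
E
```

```text
t 30.0 tcp [ 0.6145 -0.1463  0.0727] psi 101.2 q6 -0.61 gap 0.79 gf 46.6 F [ 0.   0.6 -2.9]
shift [ 5.39 -4.35  0.01] yaw 4.15
```

Emit:
drive_tool([
  [[56, 0.3, -0.2, 0, 0.2], [56, 0.9, -0.7, 0, 0.6], [56, 1.8, -1.4, 0, 1.2], [56, 2.7, -2.2, 0, 1.9], [56, 3.6, -2.9, 0, 2.6], [56, 4.4, -3.5, 0, 3.3], [56, 5, -4, 0, 3.8], [56, 5.3, -4.25, 0, 4.1], [56, 5.4, -4.35, 0, 4.15], [56, 5.4, -4.35, 0, 4.15]],
])

```text
t: 31.0
tcp_pos: [0.4542, -0.0125, 0.0716]
tool_rot: [0.829, 0.56, -0.0, -0.0]
force: [1.1, -0.7, -1.3]
finger_gap: 0.787
gripper_force: 46.5
```

```bash
python3 - <<'E'
from h import *
from station import manip
m=manip.camera_model("wrist"); i=manip.snapshot("wrist")[:,:,::-1].copy(); go(.455,-.013,-.0125,68)
trays(i,m); cv2.imwrite("pics/w9.png",i)
# refine the tray from start pictures: side faces darken, so fit rim outline (outer 96 square, z=.012 + z=0 edges) to both masks
from scipy.optimize import minimize
ms=[]
for n in ("scene","side"):
    I=cv2.imread(f"pics/{n}0.png");h=cv2.cvtColor(I,cv2.COLOR_BGR2HSV);k=((h[...,0]<16)&(h[...,1]>105)&(h[...,2]>40)).astype(np.uint8); M=manip.camera_model(n)
    def sil(v):
        a=np.radians(v[2]);e=np.array([[np.cos(a),np.sin(a)],[-np.sin(a),np.cos(a)]])*.048
        P=[(*(np.array(v[:2])+sx*e[0]+sy*e[1]),z) for sx in(1,-1) for sy in(1,-1) for z in(0,.012)]
        hull=cv2.convexHull((proj(M,P)*8).astype(np.float32)).astype(np.int32); o=np.zeros((420,560),np.uint8); cv2.fillConvexPoly(o,hull,1,cv2.LINE_8,3); return o
    roi=cv2.dilate(sil((.455,-.013,68)),np.ones((9,9)))
    r=minimize(lambda v:(cv2.absdiff(sil(v),k*roi)).sum(),[.455,-.013,68],method="Nelder-Mead",options=dict(initial_simplex=[[.455,-.013,68],[.462,-.013,68],[.455,-.006,68],[.455,-.013,72]])); print(n,r.x,r.fun)
E
```

```text
t 31.05 tcp [ 0.4553 -0.013   0.0718] psi 68.1 q6 0.11 gap 0.79 gf 46.5 F [ 0.4 -0.9 -2.9]
shift [-0.   -0.01  2.81] yaw 0.01
px [205 144] [350 202] rect [463.5  15.1] [39. 95.] 68.3
scene [ 4.47216974e-01 -9.35159327e-03  7.14466839e+01] 713.0
side [ 4.54311106e-01 -1.35107003e-02  6.97749365e+01] 279.0
```

The wrist view puts the tray's centre at (453,-11.5) mm at 68.3°. I'll correct by 2 mm and lower.

Emit:
drive_tool([
  [[56, 0.02, -0.06, 0.3, 0], [56, 0.02, -0.06, 0.9, 0], [56, 0.02, -0.06, 1.6, 0], [56, 0.02, -0.06, 2.2, 0], [56, 0.02, -0.06, 2.5, 0], [56, 0.02, -0.06, 2.62, 0], [56, 0.02, -0.06, 2.7, 0], [56, 0.02, -0.06, 2.73, 0], [56, 0.02, -0.06, 2.73, 0]],
])

```text
t: 31.95
tcp_pos: [0.4536, -0.0116, -0.0095]
tool_rot: [0.829, 0.559, 0.0, 0.0]
force: [-0.0, -0.0, -2.4]
finger_gap: 0.791
gripper_force: 46.3
```

Emit:
drive_tool([
  [[56, 0, 0, 0.03, 0], [56, 0, 0, 0.05, 0], [56, 0, 0, 0.06, 0], [56, 0, 0, 0.06, 0]],
])

```text
t: 32.35
tcp_pos: [0.4532, -0.0115, -0.0116]
tool_rot: [0.829, 0.559, 0.0, 0.0]
force: [0.3, 0.1, -2.8]
finger_gap: 0.79
gripper_force: 46.3
```

Emit:
drive_tool([
  [[56, 0, 0, 0.02, 0], [56, 0, 0, 0.04, 0], [56, 0, 0, 0.05, 0], [56, 0, 0, 0.05, 0]],
])

```text
t: 32.75
tcp_pos: [0.4532, -0.0115, -0.013]
tool_rot: [0.829, 0.559, 0.0, 0.0]
force: [0.2, 0.5, 2.3]
finger_gap: 0.791
gripper_force: 46.9
```

Contact, about 5 N above the hanging weight. Release, rise clear and check.

Emit:
drive_tool([
  [[72, 0, 0, 0, 0], [78, 0, 0, 0, 0], [82, 0, 0, 0, 0], [82, 0, 0, -0.3, 0], [82, 0, 0, -1, 0], [82, 0, 0, -2, 0], [82, 0, 0, -3.3, 0], [82, 0, 0, -4.7, 0], [82, 0, 0, -5.6, 0], [82, 0, 0, -6, 0]],
])

```text
t: 33.75
tcp_pos: [0.4544, -0.0118, 0.1703]
tool_rot: [0.829, 0.56, 0.002, 0.002]
force: [0.7, 0.1, -0.6]
finger_gap: 0.961
gripper_force: 0.0
```

Emit:
drive_tool([
  [[82, -0.6, 0, -0.2, 0], [82, -1.2, 0, -0.4, 0], [82, -1.5, 0, -0.5, 0], [82, -1.5, 0, -0.5, 0]],
])

```text
t: 34.15
tcp_pos: [0.4362, -0.0539, 0.1825]
tool_rot: [0.829, 0.559, 0.0, 0.0]
force: [-0.0, 0.1, -0.3]
finger_gap: 0.959
gripper_force: 0.0
```

```bash
python3 - <<'E'
from h import *
from station import manip
go(.453,-.0115,.2)
m=manip.camera_model("wrist"); i=manip.snapshot("wrist")[:,:,::-1].copy(); trays(i,m)
g=cv2.cvtColor(i,cv2.COLOR_BGR2HSV); k=((g[...,1]<45)).astype(np.uint8)
# lid region inside the tray's outer outline
h=((g[...,0]<16)&(g[...,1]>105)&(g[...,2]>30)).astype(np.uint8)
cs,_=cv2.findContours(h,cv2.RETR_EXTERNAL,cv2.CHAIN_APPROX_NONE)
c=max(cs,key=cv2.contourArea); f=np.zeros_like(h); cv2.drawContours(f,[cv2.convexHull(c)],-1,1,-1)
n,l,st,ce=cv2.connectedComponentsWithStats(k*f)
for j in range(1,n):
    if st[j,4]>300:
        q=np.argwhere(l==j)[:,::-1]
        r=cv2.minAreaRect((onz(m,q,.048)[:,:2]*1000).astype(np.float32)); print("tin",r,st[j])
# did jar and weight stay? compare start/now dark blobs
for nm,p in (("jar",(.606,.004,.03)),("weight",(.518,-.138,.02))):
    for n in ("scene","side"):
        u=proj(manip.camera_model(n),p)[0].astype(int); A=cv2.imread(f"pics/{n}0.png"); B=manip.snapshot(n)[:,:,::-1]
        t=cv2.cvtColor(A[u[1]-16:u[1]+16,u[0]-13:u[0]+13],6); s=cv2.cvtColor(np.ascontiguousarray(B[u[1]-24:u[1]+24,u[0]-21:u[0]+21]),6)
        R_=cv2.matchTemplate(s,t,cv2.TM_CCOEFF_NORMED); _,mx,_,loc=cv2.minMaxLoc(R_); print(nm,n,round(mx,2),"shift",np.array(loc)-8)
E
```

```text
t 34.15 tcp [ 0.4362 -0.0539  0.1825] psi 67.9 q6 0.01 gap 0.959 gf 0.0 F [-0.   0.1 -0.3]
shift [ 1.52 -0.01 -0.58] yaw None
px [337 300] [379 366] rect [ 450.1 -243.8] [87. 40.] 56.0
px [228  85] [330 186] rect [452.5 -12.5] [95. 95.] 68.1
tin ((453.23956298828125, -13.451072692871094), (67.7015609741211, 67.46464538574219), 67.94679260253906) [ 241  100   80   81 6260]
jar scene 1.0 shift [0 0]
jar side 1.0 shift [0 0]
weight scene 0.97 shift [0 0]
weight side 0.9 shift [0 0]
```

The square tin measures 67.7 × 67.5 mm at lid height on the tray floor and sits centred in its tray. The jar and weight haven't moved. I'm handing in.

```bash
python3 -c "
from station import manip
print(manip.sign_off())"
```

```text
the job is handed in; nothing more can be done
None
```

I set all four tins upright in their own trays, left the jar and weight unmoved, and handed the job in at about 34 s on the robot's clock; the station gave no verdict.

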